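# Start the label printer and print a label

### The arm

A 7-joint arm with a two-finger parallel gripper is mounted at the origin on a cart in front of the work surface, level with it; the furniture and walls round the work are solid. World frame = base frame: x ahead of the robot, y to its left, z up, the work surface at z = 0. Lengths are in m, angles in rad, forces in N, time in s.
With the tool pointing down it reaches from about 0.425 to 0.875 m from the base axis. Payload 4.7 kg.
Tool frame: the origin (TCP) lies on the centre line of the jaws, within the pads' length; the fingertips stand manip.tips_ahead ahead of it and the grasp point (between the pads) lies 5 mm behind it (manip.tips_ahead is the distance from the TCP to the fingertips, in m); y points along the fingers, z is the direction in which the jaws open and shut, and the axes are right-handed (so a half turn about y gives the same grasp; the last joint's range is limited). The gripper opens to 87 mm and grips with 3 to 60 N. Pads are 19 mm wide; open, the fingers measure 117 mm over their backs; the gripper's body (75 mm by 190 mm) begins 51 mm behind the grasp point.
Start: joints at [1.196, 0.321, -0.07, 1.45, 0.023, 1.371, -0.057], TCP at [0.246, -0.602, 0.237] pointing down, gripper open.
Joint ranges: [-2.86, 2.86], [-0.3, 2.09], [-1.38, 1.24], [0.06, 2.45], [-1.56, 4.7], [0.09, 2.05], [-2.69, 2.69]. Speed limits (rad/s): [2.57, 2.57, 3.14, 3.14, 3.14, 3.14, 3.14].

### API

Orientations are given as a rotation vector (axis times angle).
In Python, from workcell import manip gives the robot as it stands.
- The arm moves only by the tool send_rows, never from a script. Its argument "rows" is text: rows parted by semicolons, each of 7 numbers parted by spaces: the turn, a rotation vector about the tool's x, y, z in degrees, then the shift along the tool's x, y, z in cm, then the finger opening in cm, from 0 to 8.7. A call has 1 to 8 rows; each row shifts and turns the pose as measured when the row begins, along the tool's axes as they then stand; what a row does not reach is not made up. A row lasts 1/10 s, in which the tool goes at most 50 mm and 8.59 degrees, less where a joint would pass 70% of its speed; a pose out of reach is approached as far as the arm can. A call is refused whole if a number of a shift passes 5 or a number of a turn 8.59, either way. A call with a gripper value outside its range is refused whole. The fingers move at their own pace and stop on an object; "grip_force" is the grip in N (left out, the last holds). Time passes only in rows, so rows that do not move let the fingers close. It gives the time, the measured TCP pose, the force and the opening at its end, in the units of the state.
- manip.get_obs(): the state, without advancing time (a new reading comes with each control period).
- manip.snapshot(name): name is "scene" or "top"; returns a dict with "color" (400x640x3 uint8, red, green, blue), "z_map" (400x640 float32, m along the optical axis (not along the pixel's ray), 0 where there is no reading), "fx", "fy", "cx", "cy" (pixels), "eye" and "orientation" of the camera in the world. Camera axes: x right, y down, z forward; pixel columns grow to the right and rows downward; lengths in m; the calibration is good to about 2 mm. A picture is of the moment at which its call begins.
- manip.job_done(): hands the job in, once; it reports no verdict.
The state is a dict: "time": time; "q": joint angles; "joint_vel": joint speeds; "tau": joint torques, N m; "ee_pos": TCP position; "tcp_rot": TCP orientation; "ft_force": force on the tool from outside, world axes, zero at the start; "ft_torque": the same for the moment, N m; "gripper_width": opening from 0.0 (shut) to 1.0 (fully open).
Only numpy, scipy, OpenCV 4.12 (cv2) and the standard library are available. Lean on these libraries where they do the work, as an engineer would, in place of code of your own. Each camera call takes 0.05 s, during which the arm holds its last target.

### The job

Get the label printer on the table ready and print a label, pushing its controls with the fingertips in this order: tip the rocker switch fully on by pushing down its raised far half, push the round button fully in so that it stays down, and then press the long bar key all the way down and let it spring back up. Do not press the square key, and do not lift, knock over or push away anything else that stands on the table.

Things in the scene. Friction and masses are not known exactly. Their poses are not given: they have to be found in the camera images.
- printer: white label printer, 260 mm deep (x) x 140 wide (y), fixed; origin on the table under its centre, x to its back, y to its left. Front part, x -130 to +15 mm: level deck 40 mm above the table; behind it a hood 66 mm high. Four white controls on black plates (48 x 48 x 6 mm) sit on the deck at x -96 or -40, y -28 or +28 mm, parallel to the printer; which sits where differs every time
- rocker_press (a point): point on the top face of the rocker switch's far half (towards the printer's back), 16 mm from the hinge; moves with the rocker. The rocker is a see-saw 26 mm wide (y), 44 mm long (x). Off: near half level, far half sloping up to 20 mm above the deck at its end, this point 17 mm above the deck. On: far half level, its top 11 mm above the deck, near half up
- rocker (a joint): rocker switch, hinged across its middle along the printer's y, 8 mm above the deck: 0 to 0.06 rad = off (far half up), 0.42 rad = fully on (far half level, at its stop). It stays where it is left; pushing the far half down 16 mm from the hinge takes 3 to 4 N
- round_top (a point): centre of the top of the round button, a cylinder 24 mm across. Its top stands 18 mm above the printer's deck (58 mm above the table) when up and 10 mm above the deck when fully down; this point moves with it
- round (a joint): round latch button: 0 = up, 0.008 m = fully in, at its stop. It has no spring: it stays as far in as it was pushed; takes about 4 N
- bar_top (a point): centre of the top of the long bar key, 16 mm (x) x 40 mm (y). Its top stands 18 mm above the printer's deck (58 mm above the table) when up and 10 mm above the deck when fully down; this point moves with it
- bar (a joint): bar key: 0 = up, 0.008 m = fully down, at its stop; a spring (1.8 N at first, 5.4 N fully down) brings it back up when released
- square_top (a point): centre of the top of the square key, 22 x 22 mm, not to be pressed. Its top stands 18 mm above the printer's deck (58 mm above the table) when up and 10 mm above the deck when fully down; this point moves with it
- square (a joint): square key: 0 = up, 0.008 m = fully down; sprung like the bar key
- amber_bottle: small amber lacquer bottle with a tall black cap, 27 mm across, 74 mm high, standing on the table left of the printer; loose bystander; origin under its centre
- black_bottle: small black lacquer bottle, 27 mm across, 74 mm high, standing right of the printer; loose bystander; origin under its centre
- tally: white round hand tally counter with a finger ring, 46 x 67 x 22 mm, left of the printer's hood; loose bystander; origin on its underside
- carton: small printed folding carton lying flat, 117 x 34 x 34 mm, right of the printer; loose bystander; origin under its centre
- marker: marker pen, 135 mm long, 16 mm high, lying across in front of the printer; loose bystander; origin under its centre

How it is judged:
By the outcome, as a careful person would: the job done as asked, in the order asked, and still so for the second after the job is handed in, with the robot touching nothing.
It also fails if it takes over 42 s, if anything falls off the work surface, if the arm or the gripper's body presses on something with over 40 N, if the wrist force passes 120 N, or if a joint passes its speed limit or range.

## Working session

There is one attempt and no reset: what is moved stays moved. The work goes in short steps, Python scripts to look and compute and a tool call to move; the robot and the scene stay as the last step left them, time stands still between calls to the robot, and variables do not carry over. Pictures are saved under pics/ and viewed, and the job is handed in when it is done.

Besides the shell and the picture viewer there is one more tool, called after "Request:" as name(argument=value, ...) on one line, values as JSON. send_rows: Moves the arm, as the interface text tells. Its arguments: {"type":"object","properties":{"rows":{"type":"string"},"grip_force":{"type":"number"}},"required":["rows"]}

```bash
mkdir -p pics; python3 - <<'E'
from workcell import manip
import cv2, numpy as np
print(manip.get_obs(), manip.tips_ahead)
for n in ("top","scene"):
    s=manip.snapshot(n)
    cv2.imwrite(f"pics/{n}0.png",cv2.cvtColor(s["color"],cv2.COLOR_RGB2BGR))
    np.savez(f"{n}0.npz",**s)
    print(n,s["fx"],s["fy"],s["cx"],s["cy"],s["eye"],s["orientation"])
E
ls
```

```text
{'time': 0.0, 'q': array([ 1.19609976,  0.32184067, -0.07006472,  1.45167466,  0.02259231,
        1.37080406, -0.05688983]), 'joint_vel': array([-0.00166877,  0.00175791, -0.00195655, -0.00135986, -0.00051156,
       -0.00037873,  0.0003325 ]), 'tau': array([-8.13379120e-04, -4.91292214e+01, -4.04678872e-01, -3.12529600e+01,
       -6.41090423e-02,  4.36675921e-02,  1.73954695e-04]), 'ee_pos': array([ 0.24614341, -0.60101915,  0.23545003]), 'tcp_rot': array([-0.39593835,  2.01039304, -2.00653975]), 'ft_force': array([-0.00098898, -0.86514326, -0.54670884]), 'ft_torque': array([-0.01866408, -0.01888501, -0.01848544]), 'gripper_width': 0.997830030545296} 0.014
top 474.16054935100067 474.16054935100067 330.2126002871452 205.83243375053152 [0.51855464 0.21339425 0.91707623] [-2.19296158  2.18154924 -0.027588  ]
scene 454.1882184959575 454.1882184959575 322.23911570669156 211.50624886661146 [ 0.0952691  -0.1866346   0.65551977] [-2.1748554   0.93704509 -0.41968696]
pics
scene0.npz
top0.npz
```

View pics/top0.png

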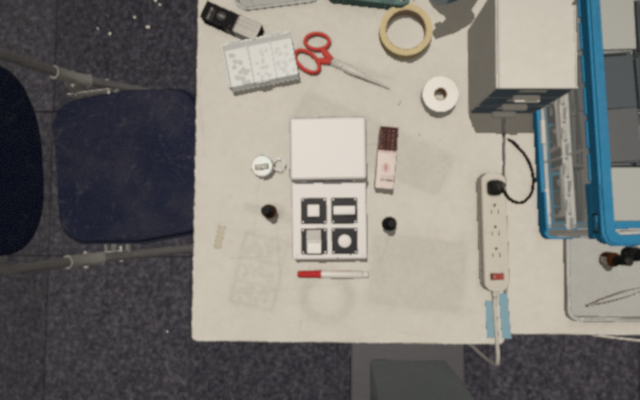

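View pics/scene0.png

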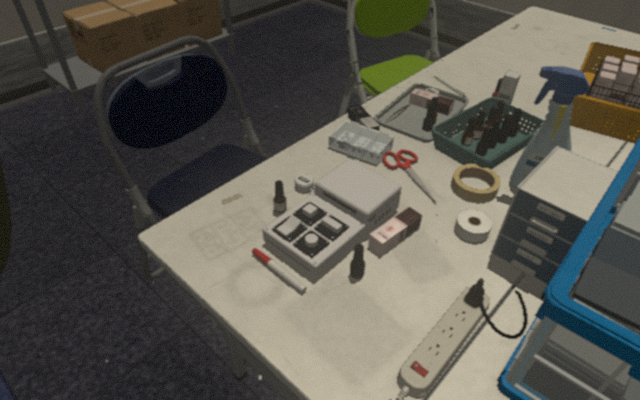

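The top view shows the printer at about px (330,190). The controls are square at (313,211), bar at (344,210), rocker at (313,242) and round at (345,241). Next I'll zoom in and measure them.

```bash
cat > h.py <<'E'
import numpy as np, cv2
from scipy.spatial.transform import Rotation as R
def cloud(s):
    z=s["z_map"]; v,u=np.mgrid[:400,:640]
    p=np.stack([(u-s["cx"])/s["fx"]*z,(v-s["cy"])/s["fy"]*z,z],-1)
    return p@R.from_rotvec(s["orientation"]).as_matrix().T+s["eye"]
def pix2w(s,u,v,h):
    d=R.from_rotvec(s["orientation"]).apply([(u-s["cx"])/s["fx"],(v-s["cy"])/s["fy"],1])
    return s["eye"]+d*(h-s["eye"][2])/d[2]
def w2pix(s,p):
    c=R.from_rotvec(s["orientation"]).inv().apply(np.atleast_2d(p)-s["eye"])
    return np.stack([c[:,0]/c[:,2]*s["fx"]+s["cx"],c[:,1]/c[:,2]*s["fy"]+s["cy"]],-1)
E
python3 - <<'E'
from h import *
s=dict(np.load("top0.npz")); P=cloud(s)
c=s["color"][110:290,240:410]
cv2.imwrite("pics/topz.png",cv2.resize(cv2.cvtColor(c,cv2.COLOR_RGB2BGR),None,fx=3.3,fy=3.3,interpolation=cv2.INTER_CUBIC))
reg=np.zeros((400,640),bool); reg[110:270,285:374]=1
for lo,hi in ((.060,.075),(.030,.075),(.034,.045)):
    m=reg&(P[...,2]>lo)&(P[...,2]<hi)&(s["z_map"]>0)
    q=P[m]; r=cv2.minAreaRect((q[:,:2]*1000).astype(np.float32)); print(lo,m.sum(),np.median(q[:,2]),r)
    print(w2pix(s,np.c_[cv2.boxPoints(r)/1000,np.full(4,np.median(q[:,2]))]).round(1).tolist())
print("table",np.median(P[280:320,320:400,2]))
for n,u,v in (("sq",313,211),("bar",344,210),("rock",313,242),("round",345,241)):
    print(n,P[v-2:v+3,u-2:u+3,2].round(4).mean(),pix2w(s,u,v,.058))
E
```

```text
0.06 4766 0.06516774525529678 ((604.4188232421875, 236.68446350097656), (232.7871856689453, 138.63621520996094), 0.10792664438486099)
[[288.8, 244.8], [366.1, 245.2], [366.2, 116.4], [289.8, 116.5]]
0.03 10740 0.0542087223456445 ((592.6500244140625, 235.14520263671875), (259.7445068359375, 140.8330078125), 0.5454966425895691)
[[290.1, 258.9], [367.8, 258.7], [366.7, 116.6], [290.1, 117.2]]
0.034 3885 0.0397466063033306 ((535.9586181640625, 233.9180908203125), (146.55795288085938, 139.32595825195312), 0.6446631550788879)
[[291.8, 258.5], [367.4, 258.1], [366.6, 178.8], [291.7, 179.4]]
table -0.0005329785979145685
sq 0.05768799999999999 [0.54912765 0.26315794 0.058     ]
bar 0.057816 [0.5512194  0.20693408 0.058     ]
rock 0.050188 [0.49301338 0.2627418  0.058     ]
round 0.057496 [0.49518273 0.20488385 0.058     ]
```

View pics/topz.png

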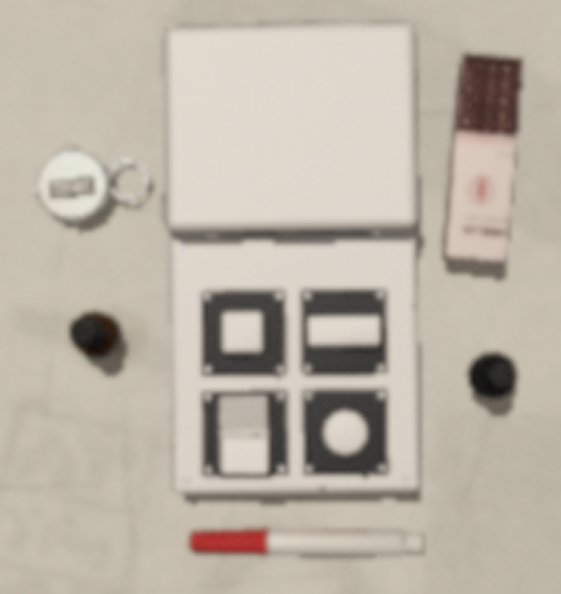

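Printer measured at centre (0.593, 0.235) with about 0.5° yaw, and the sizes match (260 x 141, deck 40, hood 65). The predicted control positions agree with the pixels to 2 mm. Next I'll check the corridor and the tool axes.

```bash
python3 - <<'E'
from h import *
s=dict(np.load("top0.npz")); P=cloud(s); s2=dict(np.load("scene0.npz")); P2=cloud(s2)
for name,PP,ss in (("top",P,s),("scene",P2,s2)):
  ok=ss["z_map"]>0
  print(name,"rows x .2..; cols y -.7..")
  for x in np.arange(.2,.75,.05):
    l=[]
    for y in np.arange(-.7,.35,.07):
        m=ok&(abs(PP[...,0]-x-.025)<.025)&(abs(PP[...,1]-y-.035)<.035)
        l.append(f"{PP[m][:,2].max():6.2f}" if m.sum() else "   -- ")
    print(f"{x:.2f}"," ".join(l))
M=R.from_rotvec([-0.39593835,2.01039304,-2.00653975]).as_matrix(); print(M.round(3))
# deck edges & control positions
pr=np.array([.5927,.2351]);a=np.deg2rad(.5)
Rz=np.array([[np.cos(a),-np.sin(a)],[np.sin(a),np.cos(a)]])
for n,l in dict(rockhinge=(-.096,.028),rpress=(-.08,.028),round=(-.096,-.028),bar=(-.04,-.028),sq=(-.04,.028)).items(): print(n,pr+Rz@np.array(l))
g=cv2.cvtColor(s["color"],cv2.COLOR_RGB2GRAY)
# white blobs on plates
for n,(u0,u1,v0,v1) in dict(sq=(303,324,200,222),bar=(333,356,200,221),round=(334,357,230,253),rock=(303,325,230,254)).items():
    c=g[v0:v1,u0:u1]; b=c>130; b8=b.astype(np.uint8)
    k,lab,st,ce=cv2.connectedComponentsWithStats(b8)
    i=lab[len(c)//2,c.shape[1]//2]; print(n,i,st[i],ce[i]+[u0,v0],pix2w(s,*(ce[i]+[u0,v0]),.058))
E
python3 -c "
import cv2;c=cv2.imread('pics/scene0.png')[170:290,220:440];cv2.imwrite('pics/sz.png',cv2.resize(c,None,fx=3.4,fy=3.4,interpolation=cv2.INTER_CUBIC))"
```

```text
top rows x .2..; cols y -.7..
0.20    --     --     --     --     --     --     --     --   -0.06    --     --     --     --     --     -- 
0.25    --     --     --     --     --     --     --     --    0.01    --   -0.00    --     --   -0.01    -- 
0.30    --     --     --     --    0.00   0.02   0.02   0.01   0.01   0.00   0.01   0.00   0.00   0.00   0.00
0.35    --     --     --     --    0.00   0.02   0.02   0.00   0.02   0.01   0.00   0.00   0.00   0.00   0.00
0.40    --     --     --     --    0.00   0.01   0.02   0.02   0.04   0.04   0.00   0.00   0.02   0.02   0.02
0.45    --     --     --     --    0.00   0.08   0.23   0.24   0.04   0.04   0.01   0.00   0.06   0.06   0.05
0.50    --     --     --     --    0.01   0.11   0.23   0.24   0.04   0.04   0.01   0.08   0.06   0.06   0.08
0.55    --     --     --     --     --    0.12   0.13   0.24   0.09   0.09   0.00   0.04   0.06   0.06   0.07
0.60    --     --     --     --     --    0.12   0.14   0.24   0.09   0.09   0.01   0.04   0.07   0.07   0.07
0.65    --     --     --     --     --    0.11   0.14   0.24   0.01   0.00   0.0
[... 1254 characters left out ...]
.07   0.07   0.07
0.70    --     --     --     --     --     --    0.14   0.24   0.17   0.17   0.03   0.04   0.07   0.07   0.07
[[-0.925 -0.001  0.379]
 [-0.379  0.002 -0.925]
 [ 0.    -1.    -0.002]]
rockhinge [0.49645931 0.26226119]
rpress [0.5124587  0.26240081]
round [0.496948   0.20626332]
bar [0.55294587 0.206752  ]
sq [0.55245718 0.26274987]
sq 1 [  4   4  13  13 165] [313. 210.] [0.55094351 0.26317141 0.058     ]
bar 2 [  0   5  22  10 212] [343.6509434  209.58490566] [0.55196913 0.20756974 0.058     ]
round 2 [  4   4  13  14 142] [344.12676056 240.5       ] [0.49607408 0.20646479 0.058     ]
rock 2 [  3   0  16  24 347] [313.30259366 241.31123919] [0.49425987 0.26220302 0.058     ]
```

View pics/sz.png

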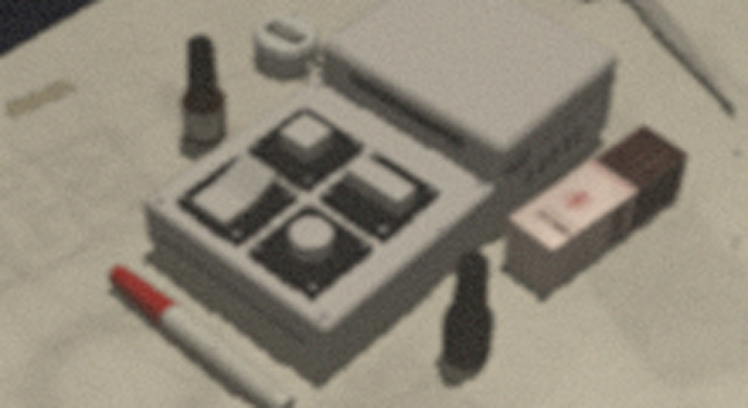

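Request:
send_rows(rows="0 8 0 0 -5 0 0; 0 8 0 0 -5 0 0; 0 6.3 0 0 -2 0 0; 0 0 0 -3.5 0 -3.5 0; 0 0 0 -3.5 0 -3.5 0; 0 0 0 -3.5 0 -3.5 0; 0 0 0 -3.5 0 -3.5 0", grip_force=20)

```text
time: 0.8
ee_pos: [0.3831, -0.4662, 0.3538]
tcp_rot: [-0.031, -2.206, 2.189]
ft_force: [0.9, 0.5, 0.5]
gripper_width: 0.445
```

Request:
send_rows(rows="0 0 0 -3.5 0 -3.5 0; 0 0 0 -3.5 0 -3.5 0; 0 0 0 0 0 -5 0; 0 0 0 0 0 -5 0; 0 0 0 0 0 -5 0; 0 0 0 0 0 -5 0; 0 0 0 0 0 -5 0; 0 0 0 0 0 -5 0")

```text
time: 1.6
ee_pos: [0.4686, -0.0972, 0.3505]
tcp_rot: [-0.019, -2.212, 2.182]
ft_force: [1.3, -0.7, 0.8]
gripper_width: 0.004
```

Request:
send_rows(rows="0 0 0 0 0 -5 0; 0 0 0 0 0 -5 0; 0 0 0 0 0 -5 0; 0 0 0 0 0 -5 0; 0 0 0 0 0 -5 0; 0 0 0 0 0 -5 0; 0 0 0 0 0 0 0")

```text
time: 2.3
ee_pos: [0.4725, 0.2105, 0.353]
tcp_rot: [-0.007, -2.218, 2.186]
ft_force: [-0.2, 0.0, -0.1]
gripper_width: 0.005
```

```bash
python3 - <<'E'
from h import *
from workcell import manip
o=manip.get_obs(); print(o); print(R.from_rotvec(o["tcp_rot"]).as_matrix().round(4))
E
```

```text
{'time': 2.3, 'q': array([ 0.28175235,  0.04936514, -0.7607092 ,  1.55210572,  0.01374001,
        1.56115927, -2.07220887]), 'joint_vel': array([ 0.02489333, -0.01999661,  0.07879152,  0.02108033,  0.05235774,
        0.02804907,  0.02969739]), 'tau': array([  0.42964088, -24.82631207,  -0.60986906, -32.05070257,
         0.08690836,  -0.3134492 ,  -0.62264722]), 'ee_pos': array([0.47251867, 0.21046932, 0.35299627]), 'tcp_rot': array([-0.00731404, -2.21780368,  2.18608931]), 'ft_force': array([-0.17360427,  0.03746744, -0.11518992]), 'ft_torque': array([0.03416903, 0.0008061 , 0.00106751]), 'gripper_width': 0.004839346266384119}
[[-0.9996 -0.0159 -0.0229]
 [ 0.0226  0.0146 -0.9996]
 [ 0.0163 -0.9998 -0.0142]]
```

Request:
send_rows(rows="0.8 -1.3 0.9 -2 0 -2.6 0; 0 0 0 -2.1 0 -2.6 0; 0 0 0 0 4.5 0 0; 0 0 0 0 4.5 0 0; 0 0 0 0 4.5 0 0; 0 0 0 0 3 0 0; 0 0 0 0 0 0 0; 0 0 0 0 0 0 0")

```text
time: 3.1
ee_pos: [0.516, 0.2631, 0.1814]
tcp_rot: [-0.005, 2.219, -2.221]
ft_force: [0.3, 0.8, 0.8]
gripper_width: 0.006
```

```bash
python3 - <<'E'
from h import *
from workcell import manip
o=manip.get_obs(); print(o["time"],o["ee_pos"],o["ft_force"]);A=R.from_rotvec(o["tcp_rot"]).as_matrix();print(A.round(4))
D=np.array([[-1,0,0],[0,0,-1],[0,-1,0]]).T
D=np.c_[[-1,0,0],[0,0,-1],[0,-1,0]]
print("turn deg",np.rad2deg(R.from_matrix(A.T@D).as_rotvec()).round(2)); print("shift cm",(A.T@(np.array([.5135,.2624,.08])-o["ee_pos"])*100).round(2))
E
```

```text
3.1 [0.51604722 0.26309041 0.18141027] [0.31088931 0.84035855 0.76018616]
[[-1.0e+00 -9.0e-04  3.3e-03]
 [-3.3e-03 -7.0e-04 -1.0e+00]
 [ 9.0e-04 -1.0e+00  7.0e-04]]
turn deg [-0.04  0.19  0.05]
shift cm [ 0.25 10.14  0.06]
```

Request:
send_rows(rows="0 0 0 0.2 4 0 0; 0 0 0 0 4 0 0; 0 0 0 0 1.5 0 0; 0 0 0 0 0.4 0 0; 0 0 0 0 0 0 0; 0 0 0 0 0 0 0")

```text
time: 3.7
ee_pos: [0.5234, 0.2658, 0.0929]
tcp_rot: [0.02, 2.219, -2.207]
ft_force: [-0.1, -0.3, -0.7]
gripper_width: -0.0
```

```bash
cat > look.py <<'E'
import sys
from h import *
from workcell import manip
o=manip.get_obs(); print(o["time"],o["ee_pos"].round(4),"tipz",round(o["ee_pos"][2]-.014,4),o["ft_force"].round(2))
A=R.from_rotvec(o["tcp_rot"]).as_matrix(); D=np.c_[[-1,0,0],[0,0,-1],[0,-1,0]]
print("turn deg",np.rad2deg(R.from_matrix(A.T@D).as_rotvec()).round(2))
if len(sys.argv)>2: print("shift cm",(A.T@(np.array(list(map(float,sys.argv[2:5])))-o["ee_pos"])*100).round(2))
if sys.argv[1]!="-":
    s=manip.snapshot("scene"); np.savez(sys.argv[1]+".npz",**s); t=manip.snapshot("top"); np.savez(sys.argv[1]+"t.npz",**t)
    a=cv2.resize(s["color"][150:300,220:440],None,fx=2.6,fy=2.6,interpolation=cv2.INTER_CUBIC)[:390,:400]
    a=cv2.resize(s["color"][150:290,240:370],None,fx=3,fy=3,interpolation=cv2.INTER_CUBIC)
    b=cv2.resize(t["color"][150:290,270:400],None,fx=3,fy=3,interpolation=cv2.INTER_CUBIC)
    cv2.imwrite(f"pics/{sys.argv[1]}.png",cv2.cvtColor(np.hstack([a,b]),cv2.COLOR_RGB2BGR))
E
python3 look.py r1 .5135 .2624 .065
```

```text
3.7 [0.5234 0.2658 0.0929] tipz 0.0789 [-0.14 -0.27 -0.72]
turn deg [ 0.31 -0.01 -1.02]
shift cm [1.04 2.77 0.36]
```

View pics/r1.png

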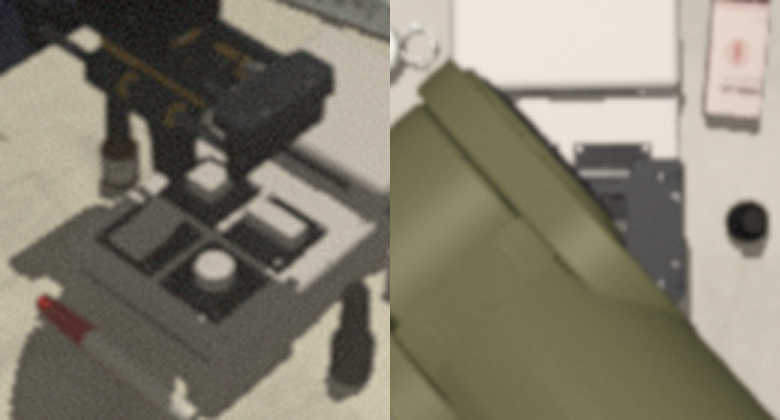

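The scene view shows the closed fingertip just behind the rocker at about (175,150). It drifted 10 mm too far in x, so I'll correct it at hover height.

Request:
send_rows(rows="0.3 0 -1 1 0 0.3 0; 0 0 0 0 0 0 0; 0 0 0 0 0 0 0")

```text
time: 4.1
ee_pos: [0.5136, 0.2632, 0.095]
tcp_rot: [0.003, 2.221, -2.22]
ft_force: [-0.0, -0.7, 0.1]
gripper_width: 0.004
```

```bash
python3 look.py - .5135 .2624 .065
```

```text
4.1 [0.5136 0.2632 0.095 ] tipz 0.081 [-0.03 -0.74  0.14]
turn deg [ 0.04 -0.01 -0.14]
shift cm [0.02 3.   0.08]
```

Request:
send_rows(rows="0 0 0 0 0.6 0 0; 0 0 0 0 0.6 0 0; 0 0 0 0 0.5 0 0; 0 0 0 0 0 0 0; 0 0 0 0 0 0 0")

```text
time: 4.6
ee_pos: [0.5133, 0.2629, 0.0759]
tcp_rot: [0.002, 2.221, -2.22]
ft_force: [0.6, -1.1, -0.2]
gripper_width: 0.006
```

```bash
python3 look.py r2 .5135 .2624 .065
```

```text
4.6 [0.5133 0.2629 0.0759] tipz 0.0619 [ 0.6  -1.15 -0.18]
turn deg [ 0.02 -0.01 -0.09]
shift cm [-0.02  1.09  0.05]
```

View pics/r2.png

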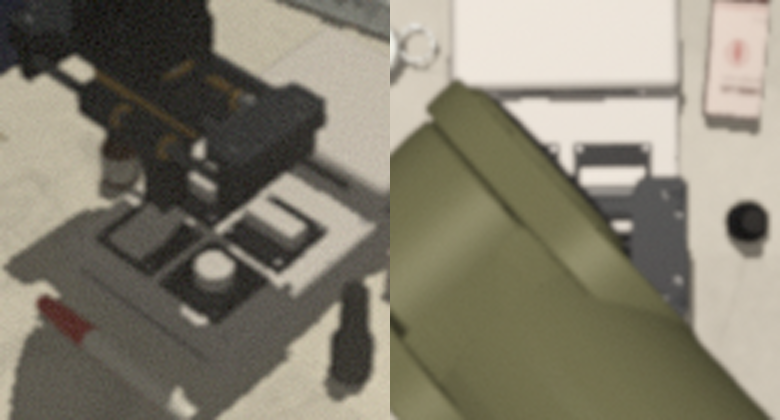

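Request:
send_rows(rows="0 0 0 0 0.3 0 0; 0 0 0 0 0.3 0 0; 0 0 0 0 0.3 0 0; 0 0 0 0 0.3 0 0")

```text
time: 5.1
ee_pos: [0.5165, 0.2633, 0.0658]
tcp_rot: [0.01, 2.219, -2.216]
ft_force: [0.7, -0.6, 3.3]
gripper_width: 0.002
```

```bash
python3 look.py - .5135 .2624 .065
```

```text
5.1 [0.5165 0.2633 0.0658] tipz 0.0518 [ 0.74 -0.58  3.27]
turn deg [ 0.08 -0.05 -0.47]
shift cm [0.3  0.07 0.09]
```

Request:
send_rows(rows="0 0 0 0.1 0.2 0 0; 0 0 0 0 0.2 0 0; 0 0 0 0 0.2 0 0")

```text
time: 5.4
ee_pos: [0.5166, 0.2633, 0.0652]
tcp_rot: [0.013, 2.215, -2.219]
ft_force: [-4.6, -3.3, 17.6]
gripper_width: 0.006
```

Request:
send_rows(rows="0 0 0 0 -1 0 0; 0 0 0 0 -1.5 0 0; 0 0 0 0 -1.5 0 0; 0 0 0 1 0 2 0; 0 0 0 1 0 2 0; 0 0 0 0 0 1.5 0; 0 0 0 0 0 0 0; 0 0 0 0 0 0 0")

```text
time: 6.2
ee_pos: [0.4944, 0.2098, 0.1109]
tcp_rot: [0.011, 2.217, -2.214]
ft_force: [0.5, 0.4, -0.4]
gripper_width: 0.004
```

```bash
python3 look.py r3 .4967 .2063 .08
```

```text
6.2 [0.4944 0.2098 0.1109] tipz 0.0969 [ 0.54  0.45 -0.44]
turn deg [ 0.06  0.06 -0.62]
shift cm [-0.2   3.1   0.35]
```

View pics/r3.png

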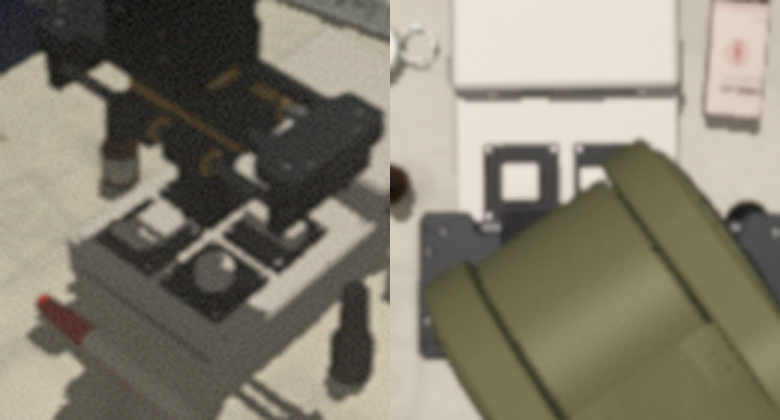

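The rocker at (145,228) looks changed. I'll confirm that with the depth heights.

```bash
cat > hts.py <<'E'
import sys
from h import *
def prof(f,x0,x1,y0,y1):
    s=dict(np.load(f)); P=cloud(s); ok=(s["z_map"]>0)&(P[...,1]>y0)&(P[...,1]<y1)&(P[...,2]<.075)
    for x in np.arange(x0,x1,.005):
        m=ok&(abs(P[...,0]-x)<.0025)
        print(f"{x:.3f} n{m.sum()} med {np.median(P[m][:,2])*1000 if m.sum() else np.nan:.1f}",end=" | ")
    print()
prof(sys.argv[1],*map(float,sys.argv[2:6]))
E
for f in scene0 r3; do python3 hts.py $f.npz .47 .53 .252 .272; done
```

```text
0.470 n30 med 41.7 | 0.475 n43 med 50.2 | 0.480 n19 med 52.3 | 0.485 n21 med 52.0 | 0.490 n20 med 52.1 | 0.495 n23 med 52.6 | 0.500 n25 med 53.4 | 0.505 n30 med 56.1 | 0.510 n24 med 57.7 | 0.515 n14 med 59.0 | 0.520 n1 med 47.9 | 0.525 n12 med 41.2 | 0.530 n29 med 45.7 | 
0.470 n30 med 40.9 | 0.475 n50 med 48.0 | 0.480 n26 med 58.0 | 0.485 n18 med 56.7 | 0.490 n11 med 55.2 | 0.495 n17 med 53.3 | 0.500 n21 med 52.1 | 0.505 n23 med 51.7 | 0.510 n18 med 52.0 | 0.515 n22 med 51.7 | 0.520 n0 med nan | 0.525 n6 med 41.1 | 0.530 n11 med 44.9 |
```

The rocker is fully on: its far half is level at 51 mm and its near half is up at 58 mm. Next is the round button.

Request:
send_rows(rows="0 0 -0.6 -0.2 0.8 0.3 0; 0 0 0 0 0.8 0 0; 0 0 0 0 0.6 0 0; 0 0 0 0 0.4 0 0; 0 0 0 0 0 0 0; 0 0 0 0 0 0 0")

```text
time: 6.9
ee_pos: [0.4956, 0.2097, 0.081]
tcp_rot: [-0.011, 2.224, -2.217]
ft_force: [0.6, -0.2, 0.0]
gripper_width: 0.006
```

```bash
python3 look.py r4 .4967 .2063 .064
```

```text
6.9 [0.4956 0.2097 0.081 ] tipz 0.067 [ 0.59 -0.22  0.01]
turn deg [0.17 0.32 0.24]
shift cm [-0.12  1.7   0.35]
```

View pics/r4.png

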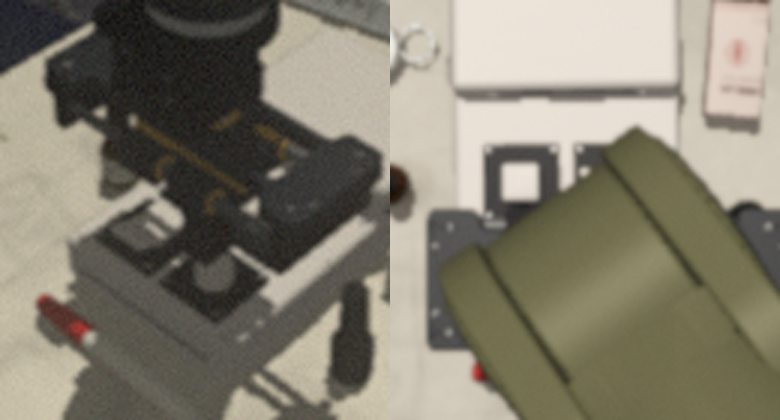

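The tip is right above the round button at (213,270), 3.5 mm too far left. I'll correct that while descending and press.

Request:
send_rows(rows="0 0 0 -0.1 0.3 0.4 0; 0 0 0 0 0.3 0 0; 0 0 0 0 0.3 0 0; 0 0 0 0 0.3 0 0; 0 0 0 0 0.3 0 0; 0 0 0 0 0.2 0 0")

```text
time: 7.6
ee_pos: [0.4978, 0.2054, 0.0649]
tcp_rot: [-0.007, 2.222, -2.217]
ft_force: [-1.5, -0.4, 3.3]
gripper_width: 0.008
```

```bash
python3 look.py - .4967 .2063 .064
```

```text
7.6 [0.4978 0.2054 0.0649] tipz 0.0509 [-1.53 -0.42  3.35]
turn deg [0.14 0.28 0.07]
shift cm [ 0.11  0.09 -0.09]
```

Request:
send_rows(rows="0 0 0 0 0.2 0 0; 0 0 0 0 0.2 0 0; 0 0 0 0 0.2 0 0")

```text
time: 7.9
ee_pos: [0.4979, 0.2054, 0.0643]
tcp_rot: [-0.007, 2.218, -2.222]
ft_force: [-6.2, -4.0, 18.7]
gripper_width: 0.005
```

At the stop: tip at 50.3 mm and 19 N. Now I'll lift and go to the bar.

Request:
send_rows(rows="0 0 0 0 -1 0 0; 0 0 0 0 -1.5 0 0; 0 0 0 0 -1 0 0; 0 0 0 -1.8 0 0 0; 0 0 0 -1.8 0 0 0; 0 0 0 -1.5 0 0 0; 0 0 0 0 0 0 0; 0 0 0 0 0 0 0")

```text
time: 8.7
ee_pos: [0.5514, 0.2064, 0.1042]
tcp_rot: [-0.003, 2.217, -2.219]
ft_force: [0.4, 0.5, -0.0]
gripper_width: 0.006
```

```bash
python3 look.py r5 .5525 .207 .08; python3 hts.py r5.npz .48 .53 .200 .212;python3 hts.py r5.npz .47 .53 .252 .272
```

```text
8.7 [0.5514 0.2064 0.1042] tipz 0.0902 [ 0.38  0.5  -0.05]
turn deg [-0.05  0.29 -0.13]
shift cm [-0.11  2.42 -0.06]
0.480 n15 med 47.7 | 0.485 n16 med 47.3 | 0.490 n16 med 51.0 | 0.495 n12 med 51.2 | 0.500 n11 med 50.2 | 0.505 n12 med 50.6 | 0.510 n5 med 47.0 | 0.515 n15 med 46.9 | 0.520 n5 med 47.1 | 0.525 n9 med 41.4 | 0.530 n25 med 45.7 | 
0.470 n31 med 41.8 | 0.475 n50 med 48.9 | 0.480 n27 med 58.0 | 0.485 n16 med 57.1 | 0.490 n16 med 54.8 | 0.495 n16 med 53.4 | 0.500 n19 med 51.8 | 0.505 n23 med 51.8 | 0.510 n20 med 52.2 | 0.515 n14 med 52.3 | 0.520 n3 med 50.3 | 0.525 n18 med 42.2 | 0.530 n26 med 45.8 |
```

View pics/r5.png

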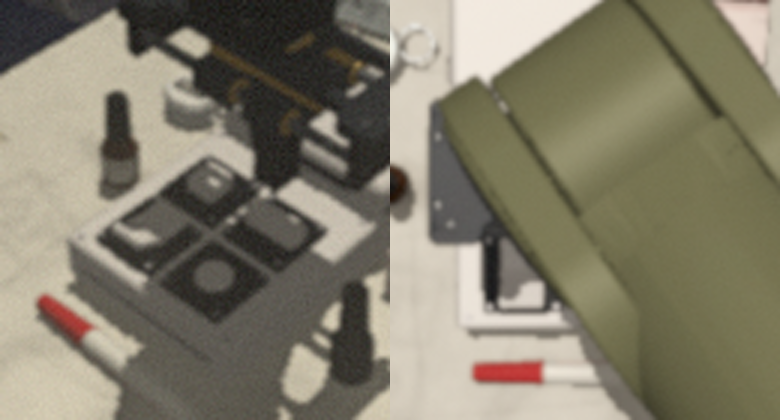

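The round button is down at 50 mm, and the tip hovers over the bar at about (275,220). Descending and pressing.

Request:
send_rows(rows="0 0 0 -0.1 0.8 0 0; 0 0 0 0 0.8 0 0; 0 0 0 0 0.5 0 0; 0 0 0 0 0.2 0 0; 0 0 0 0 0 0 0; 0 0 0 0 0 0 0")

```text
time: 9.4
ee_pos: [0.5496, 0.2061, 0.0783]
tcp_rot: [-0.008, 2.215, -2.221]
ft_force: [0.7, 0.4, 0.4]
gripper_width: 0.004
```

```bash
python3 look.py r6 .5525 .207 .064
```

```text
9.4 [0.5496 0.2061 0.0783] tipz 0.0643 [0.67 0.42 0.4 ]
turn deg [-0.17  0.41 -0.02]
shift cm [-0.29  1.43 -0.09]
```

View pics/r6.png

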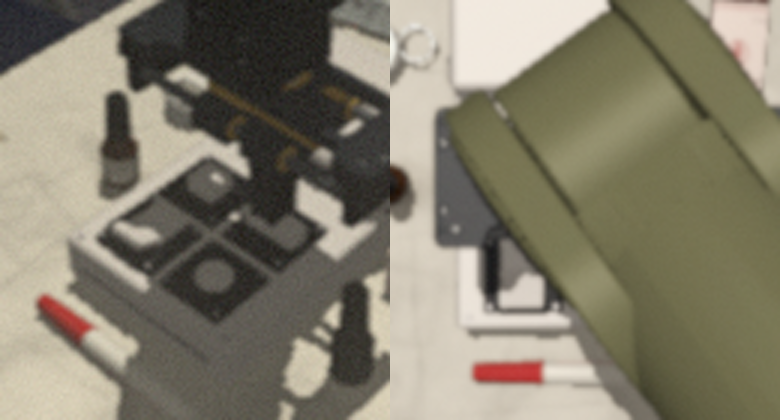

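Request:
send_rows(rows="0 0 0 -0.3 0.3 0 0; 0 0 0 0 0.3 0 0; 0 0 0 0 0.3 0 0; 0 0 0 0 0.3 0 0; 0 0 0 0 0.2 0 0; 0 0 0 0 0.2 0 0")

```text
time: 10.1
ee_pos: [0.5538, 0.2065, 0.0642]
tcp_rot: [-0.005, 2.213, -2.221]
ft_force: [-5.3, -3.3, 20.6]
gripper_width: 0.007
```

```bash
python3 look.py - .5525 .207 .064
```

```text
10.1 [0.5538 0.2065 0.0642] tipz 0.0502 [-5.33 -3.29 20.57]
turn deg [-0.2   0.39 -0.13]
shift cm [ 0.13  0.02 -0.06]
```

The bar is at its stop: tip at 50.2 mm and 20.6 N, against a spring of 5.4 N. Lifting straight up and clear.

Request:
send_rows(rows="0 0 0 0 -0.5 0 0; 0 0 0 0 -1 0 0; 0 0 0 0 -3 0 0; 0 0 0 0 -5 0 0; 0 0 0 0 -5 0 0; 0 0 0 0 -5 0 0; 0 0 0 0 -5 0 0; 0 0 0 0 -3 0 0")

```text
time: 10.9
ee_pos: [0.5507, 0.206, 0.3416]
tcp_rot: [-0.017, 2.215, -2.227]
ft_force: [-0.1, -0.2, 0.0]
gripper_width: 0.007
```

Request:
send_rows(rows="0 0 0 0 0 5 0; 0 0 0 0 0 5 0; 0 0 0 0 0 5 0; 0 0 0 0 0 5 0; 0 0 0 0 0 5 0; 0 0 0 0 0 4 0; 0 0 0 0 0 0 0; 0 0 0 0 0 0 0")

```text
time: 11.7
ee_pos: [0.5559, -0.0888, 0.3498]
tcp_rot: [-0.007, 2.207, -2.211]
ft_force: [-0.4, 0.6, -0.2]
gripper_width: 0.007
```

```bash
python3 look.py f; python3 - <<'E'
from h import *
for f0,f1 in (("top0.npz","ft.npz"),("scene0.npz","f.npz")):
  for n,(x,y) in dict(sq=(.5525,.2627),bar=(.5529,.2068),round=(.497,.2063),rockfar=(.5115,.2624),rocknear=(.481,.2624)).items():
    l=[]
    for f in (f0,f1):
        s=dict(np.load(f)); P=cloud(s); m=(s["z_map"]>0)&(abs(P[...,0]-x)<.005)&(abs(P[...,1]-y)<.007)
        l.append((round(float(np.median(P[m][:,2])*1000),1),int(m.sum())))
    print(f1,n,l)
a=np.load("top0.npz")["color"];b=np.load("ft.npz")["color"]
cv2.imwrite("pics/cmp.png",cv2.cvtColor(np.hstack([cv2.resize(i[110:290,235:415],None,fx=2.2,fy=2.2) for i in (a,b)]),cv2.COLOR_RGB2BGR))
E
```

```text
11.7 [ 0.5559 -0.0888  0.3498] tipz 0.3358 [-0.45  0.63 -0.2 ]
turn deg [-0.08  0.9  -0.53]
ft.npz sq [(57.4, 40), (57.4, 40)]
ft.npz bar [(57.7, 35), (57.7, 35)]
ft.npz round [(57.1, 40), (49.9, 40)]
ft.npz rockfar [(56.2, 46), (50.1, 45)]
ft.npz rocknear [(50.7, 47), (57.3, 46)]
f.npz sq [(59.4, 27), (59.6, 28)]
f.npz bar [(59.0, 29), (59.0, 30)]
f.npz round [(58.6, 33), (51.1, 30)]
f.npz rockfar [(57.8, 28), (52.5, 24)]
f.npz rocknear [(52.3, 30), (57.4, 37)]
```

View pics/cmp.png

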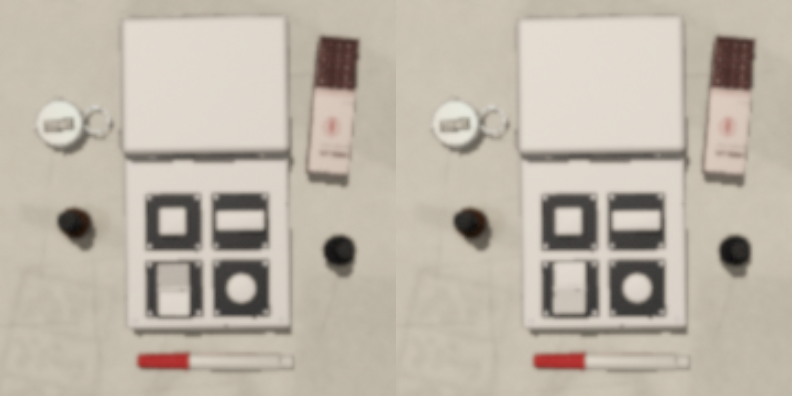

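View pics/f.png

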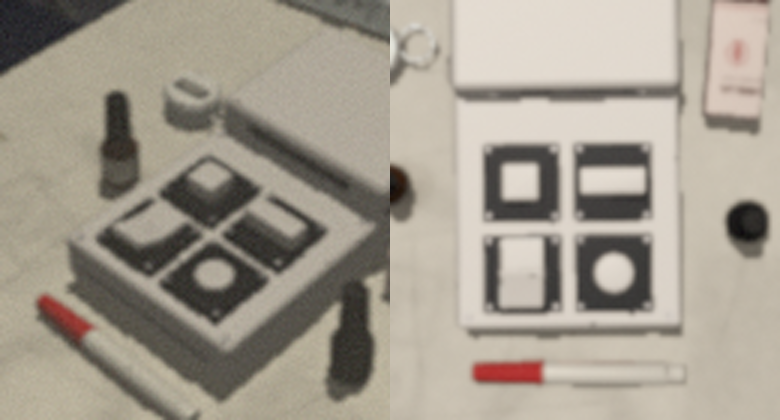

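The before and after views match apart from the controls. The rocker is flipped on at (174,289), the round button is down, and the bar and square are up. The bystanders haven't moved and the arm is clear, so I'm handing in.

```bash
python3 -c "
from workcell import manip
print(manip.job_done())"
```

```text
the job is handed in; nothing more can be done
None
```

I set the printer up and pressed the label key in the order asked, using the closed fingertips, then handed the job in after about 12 s of robot time.

| Control | Press | Last check (after retreating) |
|---|---|---|
| Rocker | pushed to its stop at 17.6 N | on: far half level at 50 mm, near half up at 57 mm |
| Round button | pushed to its stop at 18.7 N | stayed down: top at 50 mm, was 57 mm |
| Bar key | pushed to its stop at 20.6 N, tip at 50.2 mm | sprung back: top at 57.7 mm, same as before |
| Square key | not pressed | unchanged at 57.4 mm |

- **Bystanders:** the bottles, tally counter, carton and marker look the same in the before and after top views, and the arm ended well clear of everything.
- **Disagreements:** the two cameras' heights differ by 0–2.4 mm, which is about the calibration error. On the first approach the tool drifted about 10 mm, and I corrected it at hover before touching anything.
- **Not checked:** I read no joint values, so full travel is judged from the force rise at each stop and the measured heights.

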